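Pull the retaining clip and take the idler gear off the mixer drive

TASK

The idler gear of the opened mixer drive is due for replacement. Take the hooked pick from its rest, hook the pull eye of the sprung retaining clip that locks the gear on its spindle, and draw the clip out of its groove with the pick, never with the fingers; let it stay in the drive's housing or the parts tray, not loose on the bench. Then lay the pick back on its rest, lift the white gear off the spindle and set it down flat in the parts tray, boss up, without disturbing the jar, the timer or the screwdriver.

Things in the scene. Friction and masses are not known exactly. Their poses are not given: they have to be found in the camera images.
- drive: Grey gear housing, fixed to the bench: pan 226 x 132 mm, 5 mm walls 27 mm high, inner floor 8 mm above the bench. Origin: on the axis of the upright spindle that carries the white idler gear, at bench level. x runs along the housing: outer faces at x = -108 (empty front end) and +118, y = -66 and +66 mm. A fixed steel wheel of 85 mm meshes with the idler from behind (axis x = +64, top 43 mm high).
- housing_front (a point): Middle of the empty front part of the housing's floor, 66 mm in front of the spindle's axis, 8 mm above the bench, where the clip normally drops. Axes as the housing's.
- spindle_groove (a point): Middle of the clip's groove on the spindle's axis, 55 mm above the bench; z up. Spindle 22 mm in diameter; groove 16 mm in diameter, 5 mm wide; above it a 7 mm high head of 22 mm, whose top, 65 mm above the bench, is the spindle's end.
- idler: White plastic gear, 85 to 170 g, on the spindle, locked by the clip. Teeth 52.5 mm outer diameter, 14 mm thick, below a smooth boss; bore 25 mm, a loose fit on the 22 mm spindle. Origin: centre of its underside, 18 mm above the bench on the spindle; z up. With the clip out it lifts straight up; its underside must rise above 65 mm to clear the spindle, which stands 13 mm above the boss.
- idler_boss (a point): Centre of the top of the gear's smooth round boss, 34 mm above the gear's underside (52 mm above the bench on the spindle). The boss, 40 mm in diameter, 20 mm high, is the place to grip the gear.
- clip: Flat sprung steel clip (32 g), 55 x 35 x 4 mm, level in the groove just above the boss. Two sprung arms embrace the groove, open towards the clip's +x; the pull eye sticks out to its -x. Origin: ring centre, half thickness, on the spindle's axis while seated. Pulled level towards its own -x with 5 to 10 N, the arms spread and after about 9 mm it snaps off by itself and drops into the housing.
- clip_eye (a point): Centre of the clip's round pull eye, 27 mm from the ring centre, half thickness. Clear hole 10.8 mm, bar 4 mm, 4 mm thick; axes as the clip's. The hole lies outside the boss (radius 20 mm), so the hook can be lowered right through it from above: 20 mm free below the clip down to the gear's teeth.
- pick: Hooked pick (60 g) lying level across its rest, 40 mm above the bench. Square black handle 16 x 16 mm, 88 mm long, flat sides upright. Origin: middle of the handle, near its balance point; x along the handle to the hook, z up. A 4 mm steel shank runs on from x = 44 to 95 mm and there turns square down into the hook, a pin 3.6 mm thick whose end is 20 mm below the centre line.
- pick_tip (a point): Lower end of the pick's hook, at [95, 0, -19.8] mm in the pick's frame; axes as the pick's.
- pick_rest: Fixed tool rest: dark base plate 86 x 50 x 6 mm, two notched aluminium uprights 6 mm thick at x = -36 and +36 mm. Origin: centre of its underside; x towards the hook. Notch floors 32 mm above the bench, about 19 mm wide, widening to 30 mm at 48 mm height. The pick lies with its origin above the rest's, 40 mm above the bench; 66 mm are free along the handle between the uprights.
- tray: Fixed shallow steel parts tray 150 x 124 x 20 mm (x, y, height), walls and floor 3 mm, open at the top. Origin: centre of its underside. It stands left or right of the drive.
- jar: Bystander: sample jar with white cap, 48 mm in diameter, 72 mm high; origin: centre of its underside. Leave alone.
- timer: Bystander: bench timer, 62 x 76 x 52 mm; origin: centre of its underside. Leave alone.
- screwdriver: Bystander: screwdriver, 185 mm long, lying on the bench; origin: middle of its underside. Leave alone.
Not all that is in view belongs to the job. Leave any orange or purple look-alike of the idler alone.

How it is judged:
On the way:
1. the clip has been drawn out of its groove, the gear still standing on the spindle (horizontal distance between clip and spindle_groove above 0.02 m and horizontal distance between idler and spindle_groove below 0.008 m and z of idler in the frame of drive below 0.03 m), for 0.05 s.
At the end, for the whole second after the job is handed in: The clip is off the spindle, in the housing or the tray; the gear stands boss up on the tray's floor, level within 0.12 rad; the pick lies in both notches of its rest, hook down, within 15 mm and 0.12 rad of how it lay; all at rest (((x of clip in the frame of drive between -0.1 and 0.11 m and y of clip in the frame of drive between -0.064 and 0.064 m and z of clip in the frame of drive between 0 and 0.05 m) or (x of clip in the frame of tray between -0.08 and 0.08 m and y of clip in the frame of tray between -0.067 and 0.067 m and z of clip in the frame of tray between 0 and 0.05 m)) and distance between clip and spindle_groove above 0.02 m and linear speed of each of clip, idler, pick below 0.02 m/s and x of idler in the frame of tray between -0.055 and 0.055 m and y of idler in the frame of tray between -0.042 and 0.042 m and z of idler in the frame of tray below 0.009 m and angle between idler's own z axis and vertical below 0.12 rad and horizontal distance between pick and pick_rest below 0.015 m and z of pick in the frame of pick_rest below 0.045 m and angle between pick's own z axis and vertical below 0.1 rad and angle between the x axis of pick and the x axis of pick_rest, either way round below 0.12 rad); the robot touches nothing.
It fails at once if the clip is pulled or pushed with the fingers or the arm while it is still on the spindle (distance between clip and spindle_groove below 0.015 m and contact force between any of the fingers, the arm and clip above 1 N).
It fails at once if the clip has fallen off the bench (height (world z) of clip below -0.05 m).
It fails at once if a bystander is shifted by more than 3 cm (distance of any of jar, timer, screwdriver from where it was at the start of the episode above 0.03 m).
It also fails if it takes over 51 s, if anything falls off the work surface, if the arm or the gripper's body presses on something with over 40 N, if the wrist force passes 120 N, or if a joint passes its speed limit or range.

ROBOT

A 6-joint arm with a two-finger parallel gripper is mounted at the origin on a cart in front of the work surface, level with it; the furniture and walls round the work are solid. World frame = base frame: x ahead of the robot, y to its left, z up, the work surface at z = 0. Lengths are in m, angles in rad, forces in N, time in s.
With the tool pointing down it reaches from about 0.375 to 0.9 m from the base axis. Payload 3.1 kg.
Tool frame: the origin (TCP) lies on the centre line of the jaws, within the pads' length; the fingertips stand 8 mm ahead of it and the grasp point (between the pads) lies 11 mm behind it; z points along the fingers, y is the line along which they close (so a half turn about z gives the same grasp; the last joint's range is limited). The gripper opens to 85 mm and grips with 20 to 120 N. Pads are 22 mm wide; open, the fingers measure 114 mm over their backs; the gripper's body (76 mm by 85 mm) begins 54 mm behind the grasp point. The pads swing forward as they close: fully open they stand 13 mm farther back than shut.
Start: joints at [1.079, 0.527, 1.433, -0, 1.181, -0.178], TCP at [0.193, 0.594, 0.239] pointing down, gripper open.
Joint ranges: [-3.08, 3.08], [-0.75, 2.2], [0.22, 2.44], [-1.43, 4.57], [0, 2.65], [-2.85, 2.85]. Speed limits (rad/s): [2.79, 2.79, 3.14, 3.14, 3.14, 3.14].

INTERFACE

Orientations are given as a unit quaternion [x, y, z, w].
In Python, from station import * gives the robot as it stands.
- The arm moves only by the tool play_rows, never from a script. Its argument "rows" is a list of rows, each a list of 3 entries, a list of its own where there are three numbers: the turn, a rotation vector about the tool's x, y, z in degrees, then the shift along the tool's x, y, z in mm, then the closure, from 0 (fully open) to 1 (shut). In form: [[[ax, ay, az], [dx, dy, dz], jaw], ...]. A call has 1 to 12 rows; each row shifts and turns the commanded pose from where the row before left it, along the tool's axes as they then stand; what a row does not reach is not made up. A row lasts 1/12 s, in which the tool goes at most 41.7 mm and 7.16 degrees, less where a joint would pass 70% of its speed; a pose out of reach is approached as far as the arm can. A call with a gripper value outside its range is refused whole. The fingers move at their own pace and stop on an object; "grip_force" is the grip in N (left out, the last holds). Time passes only in rows, so rows that do not move let the fingers close. It gives the time, the measured TCP pose, the force, the opening and the grip force at its end, in the units of the state.
- sense(): the state, without advancing time (a new reading comes with each control period).
- snapshot(name): name is "scene" or "top"; returns (picture, depth): 400x640x3 uint8, red, green, blue; 400x640 float32, m along the optical axis (not along the pixel's ray), 0 where there is no reading.
- get_calibration(name): a dict with "vfov" (degrees; the focal length in pixels is half the picture's height over the tangent of half this angle, whatever the lens; pixels are square), "cx", "cy" (the principal point, pixels), "xyz" and "attitude" of the camera in the world. Camera axes: x right, y down, z forward; pixel columns grow to the right and rows downward; lengths in m; the calibration is good to about 2 mm. A picture is of the moment at which its call begins. get_calibration takes no time and is no camera call.
- sign_off(): hands the job in; it is judged then, once.
The state is a dict: "t": time; "q": joint angles; "qd": joint speeds; "tau": joint torques, N m; "tcp_pos": TCP position; "tool_rot": TCP orientation; "force": force on the tool from outside, world axes, zero at the start; "ft_torque": the same for the moment, N m; "finger_gap": opening from 0.0 (shut) to 1.0 (fully open); "gripper_force": force on a finger pad.
Only numpy, scipy, OpenCV 4.12 (cv2) and the standard library are available. Lean on these libraries where they do the work, as an engineer would, in place of code of your own. Each camera call takes 0.05 s, during which the arm holds its last target. There are 200 camera calls.

## Working session

There is one attempt and no reset: what is moved stays moved. The work goes in short steps, Python scripts to look and compute and a tool call to move; the robot and the scene stay as the last step left them, time stands still between calls to the robot, and variables do not carry over. Pictures are saved under pics/ and viewed, at most 10 in all, crops included, and the job is handed in when it is done.

Besides the shell and the picture viewer there is one more tool, called as a command line: name --argument value ..., lists and objects as JSON in quotes. play_rows: Moves the arm, as the interface text tells. Its arguments: {"type":"object","properties":{"rows":{"type":"array","items":{"type":"array"}},"grip_force":{"type":"number"}},"required":["rows"]}

```bash
mkdir -p pics; ls
cat > h.py <<'E'
from station import *
import numpy as np, cv2
from scipy.spatial.transform import Rotation as R
def cam(n):
    c=get_calibration(n); f=200/np.tan(np.radians(c['vfov'])/2); return c,f
def rot(c):
    a=np.array(c['attitude']); return R.from_quat(a).as_matrix() if a.size==4 else a.reshape(3,3)
def world(n,u,v,z):
    c,f=cam(n); return np.array(c['xyz'])+rot(c)@(np.array([(u-c['cx'])/f,(v-c['cy'])/f,1])*z)
def atz(n,u,v,h):
    c,f=cam(n); d=rot(c)@np.array([(u-c['cx'])/f,(v-c['cy'])/f,1]); p=np.array(c['xyz']); return p+d*(h-p[2])/d[2]
E
python3 - <<'E'
from h import *
for n in('scene','top'):
    p,d=snapshot(n); print(get_calibration(n)); cv2.imwrite(f'pics/{n}0.png',p[:,:,::-1]); np.save(f'{n}0.npy',d)
print(sense())
E
```

```text
pics
{'vfov': 45.818400006597585, 'cx': 326.95094060764427, 'cy': 195.93128163127497, 'xyz': array([-0.1467397 , -0.37290775,  1.06944623]), 'attitude': array([ 0.82764371, -0.43178356,  0.16602796, -0.31781058])}
{'vfov': 42.51053879576835, 'cx': 317.1475831876739, 'cy': 202.89988688346202, 'xyz': array([0.47823491, 0.14306056, 1.43083454]), 'attitude': array([ 0.71634208, -0.69652167,  0.02607283, -0.03212155])}
{'t': 0.1, 'q': array([ 1.07846656e+00,  5.28396912e-01,  1.43378914e+00,  2.36272649e-05,
        1.18141801e+00, -1.78482702e-01]), 'qd': array([ 0.00051913, -0.00233327, -0.0043317 , -0.00032293,  0.00022816,
        0.00042554]), 'tau': array([-2.95948848e-04, -4.43305063e+01, -1.78586662e+01, -2.85693377e-04,
        3.88385874e-03,  2.51932636e-05]), 'tcp_pos': array([0.1925982 , 0.59391185, 0.23841214]), 'tool_rot': array([ 1.56284644e-01,  9.87711546e-01, -9.46066153e-04, -3.41346064e-04]), 'force': array([0.63103145, 0.21673571, 0.14640356]), 'ft_torque': array([-0.05375099, -0.02199727, -0.02591325]), 'gripper_force': 0.0, 'finger_gap': 0.9973184023918776}
```

View pics/scene0.png

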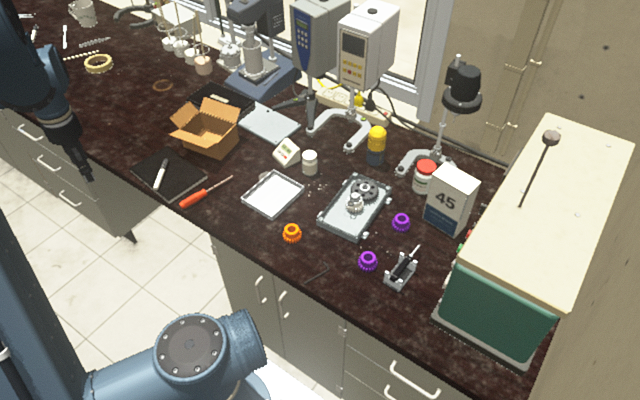

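View pics/top0.png

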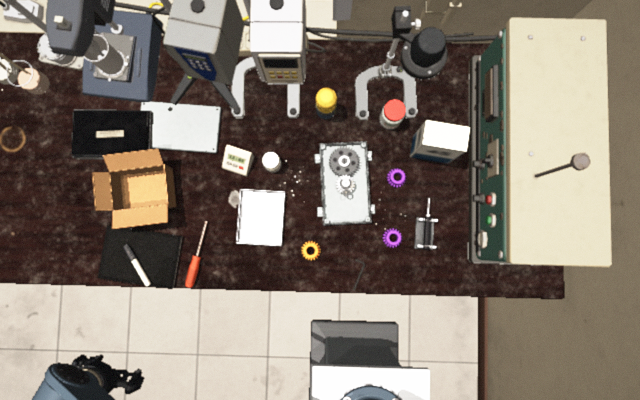

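The top view shows the drive at (344,183) with the white gear and clip at (346,186). The tray is at (261,217), and the pick on its rest is at (427,230) with the hook end up at (429,200). The look-alikes are orange (311,250) and purple (397,177 and 392,238). The white gear on the spindle inside the housing is the one meant. I'll confirm this in enlarged crops.

Run:
```python
from h import *
a=cv2.imread('pics/top0.png'); b=cv2.imread('pics/scene0.png')
r=lambda i,x,y,w,h,k:cv2.resize(i[y:y+h,x:x+w],None,fx=k,fy=k,interpolation=cv2.INTER_CUBIC)
# left: drive x310-380,y135-235 x6 ; right pick x405-447,y190-255
A=r(a,312,138,66,90,6.0); P=r(a,408,192,38,62,6)
A=cv2.copyMakeBorder(A,0,600-540,0,0,cv2.BORDER_CONSTANT); P=cv2.copyMakeBorder(P,0,600-P.shape[0],4,0,cv2.BORDER_CONSTANT)
cv2.imwrite('pics/topc.png',np.hstack([A,P]))
A=r(b,310,168,90,75,5); P=r(b,375,238,55,60,5)
A=cv2.copyMakeBorder(A,0,0,0,0,cv2.BORDER_CONSTANT); P=cv2.copyMakeBorder(P,0,75,4,0,cv2.BORDER_CONSTANT)
cv2.imwrite('pics/scenec.png',np.hstack([A,P]))
```

```text
(no output)
```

View pics/topc.png

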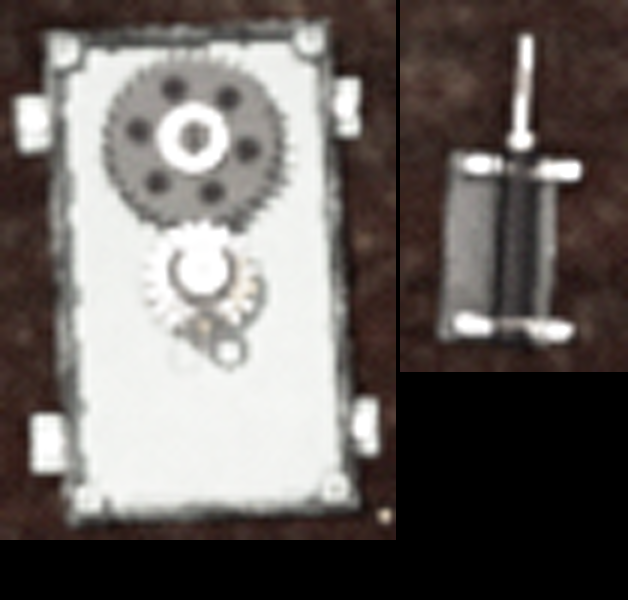

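View pics/scenec.png

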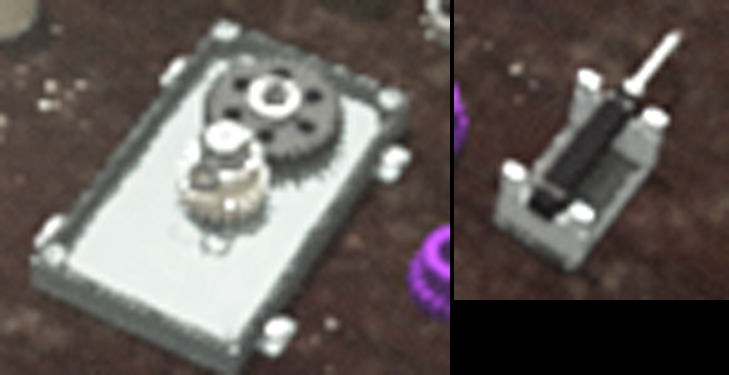

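```bash
cat >> h.py <<'E'
def px(x0,y0,k,x,y): return x0+(x+.5)/k-.5, y0+(y+.5)/k-.5
def tri(a,b):
    P=[];
    A=np.zeros((3,3));B=np.zeros(3);L=[]
    for n,(u,v) in (('top',a),('scene',b)):
        c,f=cam(n); d=rot(c)@np.array([(u-c['cx'])/f,(v-c['cy'])/f,1]); d/=np.linalg.norm(d); o=np.array(c['xyz']); M=np.eye(3)-np.outer(d,d); A+=M;B+=M@o; L.append((o,M))
    p=np.linalg.solve(A,B); return p.round(4), [round(np.linalg.norm(M@(p-o))*1e3,1) for o,M in L]
E
python3 - <<'E'
from h import *
T=lambda x,y:px(312,138,6,x,y); S=lambda x,y:px(310,168,5,x,y)
TP=lambda x,y:px(408,192,6,x-400,y); SP=lambda x,y:px(375,238,5,x-454,y)
dt=np.load('top0.npy'); ds=np.load('scene0.npy')
pts=dict(head=(T(202,270),S(228,136)),wheel=(T(194,137),S(275,96)),eye=(T(203,326),S(206,178)),ring=(T(228,351),S(214,243)),
 c_nl=(T(90,496),S(53,255)),c_nr=(T(335,488),S(233,352)),c_fl=(T(65,48),S(228,31)),c_fr=(T(311,40),S(392,97)),
 tip=(TP(526,37),SP(676,36)),hjoin=(TP(519,142),SP(629,90)),
 uFL=(TP(478,163),SP(588,78)),uFR=(TP(567,170),SP(655,118)),uNL=(TP(472,323),SP(514,172)),uNR=(TP(557,330),SP(582,213)))
for k,(a,b) in pts.items():
    da=dt[int(round(a[1])),int(round(a[0]))]; db=ds[int(round(b[1])),int(round(b[0]))]
    print(k,*tri(a,b),'dT',world('top',*a,da).round(4),'dS',world('scene',*b,db).round(4))
E
```

```text
head [0.6479 0.0824 0.062 ] [np.float64(0.4), np.float64(0.4)] dT [0.6483 0.0825 0.057 ] dS [0.6457 0.0806 0.0652]
wheel [0.7114 0.0871 0.0373] [np.float64(0.6), np.float64(0.6)] dT [0.7116 0.0867 0.0381] dS [0.704  0.0838 0.0457]
eye [0.624  0.081  0.0487] [np.float64(0.1), np.float64(0.1)] dT [0.6264 0.08   0.0261] dS [0.6287 0.0836 0.0426]
ring [0.6167 0.0678 0.0069] [np.float64(0.7), np.float64(0.7)] dT [0.6174 0.0671 0.0039] dS [0.615  0.0677 0.0085]
c_nl [0.5461 0.131  0.0225] [np.float64(1.9), np.float64(1.9)] dT [0.5473 0.1296 0.022 ] dS [0.5396 0.1285 0.0306]
c_nr [0.5549 0.0164 0.008 ] [np.float64(0.2), np.float64(0.2)] dT [0.5539 0.0181 0.0256] dS [0.5445 0.0105 0.0239]
c_fl [0.7538 0.147  0.0226] [np.float64(0.4), np.float64(0.4)] dT [0.7539 0.1467 0.0235] dS [0.7478 0.1441 0.0292]
c_fr [0.7599 0.0338 0.0265] [np.float64(0.4), np.float64(0.4)] dT [0.7597 0.0336 0.0285] dS [0.7591 0.0338 0.0271]
tip [ 0.6151 -0.1453  0.0353] [np.float64(0.9), np.float64(0.9)] dT [ 0.6149 -0.1446  0.0427] dS [ 0.6145 -0.1446  0.0352]
hjoin [ 0.5672 -0.142   0.0386] [np.float64(0.9), np.float64(0.9)] dT [ 0.5673 -0.1416  0.0441] dS [ 0.5602 -0.1434  0.0477]
uFL [ 0.5567 -0.1223  0.0456] [np.float64(0.9), np.float64(0.9)] dT [ 0.5571 -0.1225  0.0486] dS [ 0.5554 -0.1219  0.0467]
uFR [ 0.5549 -0.1626  0.0447] [np.float64(0.7), np.float64(0.7)] dT [ 0.5554 -0.1637  0.0421] dS [ 0.5523 -0.1628  0.0479]
uNL [ 0.4847 -0.12    0.0452] [np.float64(1.6), np.float64(1.6)] dT [ 0.4856 -0.1207  0.0484] dS [ 0.4817 -0.1196  0.0484]
uNR [ 0.4833 -0.1591  0.044 ] [np.float64(0.5), np.float64(0.5)] dT [ 0.4836 -0.157   0.0555] dS [ 0.4804 -0.1596  0.0481]
```

play_rows --rows '[[[0,0,0],[-26.9,-29.9,0],0],[[0,0,0],[-26.9,-29.9,0],0],[[0,0,0],[-26.9,-29.9,0],0],[[0,0,0],[-26.9,-29.9,0],0],[[0,0,0],[-26.9,-29.9,0],0],[[0,0,0],[-26.9,-29.9,0],0],[[0,0,0],[-26.9,-29.9,0],0],[[0,0,0],[-26.9,-29.9,0],0],[[0,0,0],[-26.9,-29.9,0],0],[[0,0,0],[-26.9,-29.9,0],0],[[0,0,0],[-26.9,-29.9,0],0],[[0,0,0],[-26.9,-29.9,0],0]]'

```text
t: 1.1
tcp_pos: [0.3893, 0.1517, 0.2393]
tool_rot: [0.156, 0.988, 0.0, -0.0]
force: [0.3, 0.7, 0.4]
finger_gap: 1.002
gripper_force: 0.0
```

play_rows --rows '[[[0,0,0],[-26.9,-29.9,0],0],[[0,0,0],[-26.9,-29.9,0],0],[[0,0,0],[-26.9,-29.9,0],0],[[0,0,0],[-26.9,-29.9,0],0],[[0,0,0],[-26.9,-29.9,0],0],[[0,0,0],[-26.9,-29.9,0],0],[[0,0,0],[-26.9,-29.9,0],0],[[0,0,0],[-26.9,-29.9,0],0],[[0,0,-5.2],[0,0,30],0],[[0,0,-5.2],[0,0,30],0],[[0,0,-5.2],[0,0,30],0],[[0,0,0],[0,0,0],0]]'

```text
t: 2.1
tcp_pos: [0.516, -0.139, 0.144]
tool_rot: [0.021, 1.0, 0.003, -0.006]
force: [-0.8, 1.0, -0.1]
finger_gap: 1.005
gripper_force: 0.0
```

```bash
cat >> h.py <<'E'
def go(x,y,z,yaw):
    "shift in tool axes after turning about tool z so that tool x has the given world yaw (deg)"
    s=sense(); M=R.from_quat(s['tool_rot']).as_matrix(); yw=np.degrees(np.arctan2(M[1,0],M[0,0])); t=-((yaw-yw+180)%360-180)
    tilt=np.degrees(np.arccos(-M[2,2])); N=M@R.from_euler('z',t,degrees=True).as_matrix()
    print('t%.2f pos'%s['t'],s['tcp_pos'].round(4),'yaw %.2f tilt %.2f gap %.3f F'%(yw,tilt,s['finger_gap']),s['force'].round(1),'| turn z %.2f shift(after) '%t,(N.T@(np.array([x,y,z])-s['tcp_pos'])*1e3).round(1))
E
python3 -c "
from h import *
go(.52,-.141,.029,177.5)"
```

```text
t2.10 pos [ 0.516 -0.139  0.144] yaw 177.65 tilt 0.72 gap 1.005 F [-0.8  1.  -0.1] | turn z 0.15 shift(after)  [ -5.4  -2.4 114.9]
```

play_rows --rows '[[[0,0,0],[-2,-1,20],0],[[0,0,0],[-2,-1,20],0],[[0,0,0],[0,0,20],0],[[0,0,0],[0,0,0],0],[[0,0,0],[0,0,0],0]]'

```text
t: 2.52
tcp_pos: [0.5238, -0.1423, 0.0896]
tool_rot: [0.021, 1.0, 0.0, -0.001]
force: [0.8, 0.3, 0.8]
finger_gap: 0.998
gripper_force: 0.0
```

```bash
python3 -c "
from h import *
go(.52,-.141,.029,177.5)"
```

```text
t2.52 pos [ 0.5238 -0.1423  0.0896] yaw 177.56 tilt 0.07 gap 0.998 F [0.8 0.3 0.8] | turn z 0.06 shift(after)  [ 3.8  1.1 60.6]
```

play_rows --rows '[[[0,0,0],[1.9,0.5,20],0],[[0,0,0],[1.9,0.6,20],0],[[0,0,0],[0,0,20],0],[[0,0,0],[0,0,0],0],[[0,0,0],[0,0,0],1],[[0,0,0],[0,0,0],1],[[0,0,0],[0,0,0],1],[[0,0,0],[0,0,0],1],[[0,0,0],[0,0,0],1],[[0,0,0],[0,0,0],1],[[0,0,0],[0,0,0],1],[[0,0,0],[0,0,0],1]]' --grip_force 60

```text
t: 3.52
tcp_pos: [0.5206, -0.1415, 0.0303]
tool_rot: [0.021, 1.0, -0.0, 0.001]
force: [-1.0, -0.1, 6.3]
finger_gap: 0.17
gripper_force: 58.5
```

```bash
python3 -c "
from h import *
go(.52,-.141,.11,177.5)"
```

```text
t3.52 pos [ 0.5206 -0.1415  0.0303] yaw 177.61 tilt 0.08 gap 0.170 F [-1.  -0.1  6.3] | turn z 0.11 shift(after)  [  0.6   0.4 -79.7]
```

play_rows --rows '[[[0,0,0],[0,0,-20],1],[[0,0,0],[0,0,-30],1],[[0,0,0],[0,0,-30],1],[[0,0,-6.4],[0,0,0],1],[[0,0,0],[-2.6,26.8,0],1],[[0,0,0],[-2.6,26.8,0],1],[[0,0,0],[-2.6,26.8,0],1],[[0,0,0],[-2.6,26.8,0],1],[[0,0,0],[-2.6,26.8,0],1],[[0,0,0],[-2.6,26.8,0],1],[[0,0,0],[-2.6,26.8,0],1],[[0,0,0],[-2.6,26.8,0],1]]'

```text
t: 4.52
tcp_pos: [0.5256, 0.0753, 0.1093]
tool_rot: [-0.035, 0.999, 0.0, -0.0]
force: [-0.5, -0.4, -0.1]
finger_gap: 0.173
gripper_force: 58.8
```

play_rows --rows '[[[0,0,0],[0,0,12],1],[[0,0,0],[0,0,12],1],[[0,0,0],[0,0,0],1],[[0,0,0],[0,0,0],1]]'

```text
t: 4.85
tcp_pos: [0.5253, 0.0742, 0.0849]
tool_rot: [-0.035, 0.999, 0.0, -0.001]
force: [0.3, -0.3, -0.9]
finger_gap: 0.171
gripper_force: 58.8
```

Run:
```python
from h import *
go(.5264,.0739,.0853,184)
print('eye',atz('top',*px(312,138,6,203,326),.055),atz('scene',*px(310,168,5,206,178),.055),'head',atz('top',*px(312,138,6,202,270),.065),atz('scene',*px(310,168,5,228,136),.065))
p,_=snapshot('top'); q,_=snapshot('scene')
r=lambda i,x,y,w,h,k:cv2.resize(i[y:y+h,x:x+w],None,fx=k,fy=k,interpolation=cv2.INTER_CUBIC)
A=r(p,325,165,40,60,10);B=r(q,335,175,40,60,10); cv2.imwrite('pics/hook.png',np.hstack([A,B])[:,:,::-1])
cv2.imwrite('pics/hooksc.png',q[:,:,::-1])
```

```text
t4.85 pos [0.5253 0.0742 0.0849] yaw -175.97 tilt 0.10 gap 0.171 F [ 0.3 -0.3 -0.9] | turn z 0.03 shift(after)  [-1.1 -0.3 -0.4]
eye [0.6233087  0.08131065 0.055     ] [0.61934684 0.0780972  0.055     ] head [0.64731428 0.08280236 0.065     ] [0.64581694 0.08070274 0.065     ]
```

View pics/hook.png

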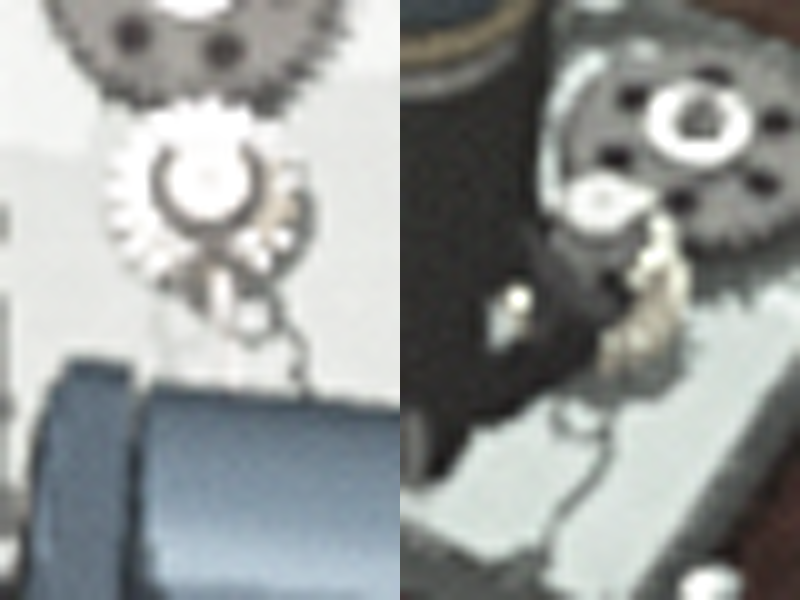

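Run:
```python
from h import *
t=px(325,165,10,217,269); s=px(335,175,10,517-400,299)
print(tri(t,s)); print('elbow',atz('top',*t,.095),atz('scene',*s,.095))
s=px(335,175,10,495-400,345); print('tip',atz('scene',*s,.075))
p=np.array([.5253,.0742,.095])+.095*np.array([np.cos(.0703),np.sin(.0703),0]);print('expected',p)
```

```text
(array([0.6208, 0.0848, 0.0451]), [np.float64(7.9), np.float64(7.9)])
elbow [0.62037524 0.08096116 0.095     ] [0.57823688 0.06802743 0.095     ]
tip [0.57558567 0.07281413 0.075     ]
expected [0.62006535 0.080873   0.095     ]
```

play_rows --rows '[[[0,0,0],[-1.3,0,6],1],[[0,0,0],[0,0,6],1],[[0,0,0],[0,0,5],1],[[0,0,0],[0,0,5],1],[[0,0,0],[0,0,0],1],[[0,0,0],[0,0,0],1]]'

```text
t: 5.45
tcp_pos: [0.5269, 0.0741, 0.0628]
tool_rot: [-0.035, 0.999, 0.0, -0.001]
force: [0.3, 0.6, -0.7]
finger_gap: 0.173
gripper_force: 58.8
```

play_rows --rows '[[[0,0,0],[0,0,5],1],[[0,0,0],[0,0,4],1],[[0,0,0],[0,0,0],1],[[0,0,0],[2,0,0],1],[[0,0,0],[2,0,0],1],[[0,0,0],[2,0,0],1],[[0,0,0],[0,0,0],1]]'

```text
t: 6.03
tcp_pos: [0.5228, 0.0736, 0.0549]
tool_rot: [-0.035, 0.999, -0.0, 0.002]
force: [3.9, 0.5, -1.5]
finger_gap: 0.174
gripper_force: 58.8
```

play_rows --rows '[[[0,0,0],[2,0,0],1],[[0,0,0],[2,0,0],1],[[0,0,0],[2,0,0],1],[[0,0,0],[2,0,0],1],[[0,0,0],[2,0,0],1],[[0,0,0],[2,0,0],1],[[0,0,0],[0,0,0],1],[[0,0,0],[0,0,0],1]]'

```text
t: 6.7
tcp_pos: [0.5079, 0.0729, 0.0541]
tool_rot: [-0.035, 0.999, 0.0, -0.001]
force: [-0.4, 0.3, -0.3]
finger_gap: 0.174
gripper_force: 58.8
```

Run:
```python
from h import *
go(.52,.0739,.0853,184)
p,_=snapshot('top'); q,_=snapshot('scene')
r=lambda i,x,y,w,h,k:cv2.resize(i[y:y+h,x:x+w],None,fx=k,fy=k,interpolation=cv2.INTER_CUBIC)
cv2.imwrite('pics/hook2.png',np.hstack([r(p,315,165,60,75,6),r(q,320,175,65,75,6)])[:,:,::-1])
```

```text
t6.70 pos [0.5079 0.0729 0.0541] yaw -175.98 tilt 0.14 gap 0.174 F [-0.4  0.3 -0.3] | turn z 0.02 shift(after)  [-12.1   0.1 -31.2]
```

View pics/hook2.png

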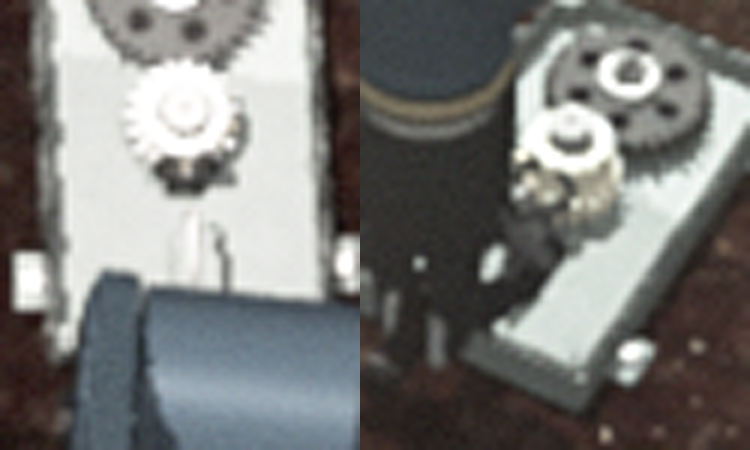

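play_rows --rows '[[[0,0,0],[0,0,-15],1],[[0,0,0],[0,0,-20],1],[[0,0,0],[0,0,-21],1],[[0,0,0],[0.3,-20,0],1],[[0,0,0],[0.3,-28,0],1],[[0,0,0],[0.3,-28,0],1],[[0,0,0],[0.3,-28,0],1],[[0,0,0],[0.3,-28,0],1],[[0,0,0],[0.3,-28,0],1],[[0,0,0],[0.3,-28,0],1],[[0,0,0],[0.3,-26.8,0],1],[[0,0,6.4],[0,0,0],1]]'

```text
t: 7.8
tcp_pos: [0.5236, -0.1469, 0.1105]
tool_rot: [0.023, 1.0, -0.002, 0.002]
force: [-0.5, -0.1, -0.2]
finger_gap: 0.181
gripper_force: 58.8
```

play_rows --rows '[[[0,0,0],[0,0,0],1],[[0,0,0],[0,0,0],1]]'

```text
t: 7.97
tcp_pos: [0.5213, -0.1415, 0.11]
tool_rot: [0.02, 1.0, 0.0, -0.001]
force: [-0.0, 0.0, -0.1]
finger_gap: 0.174
gripper_force: 58.8
```

Run:
```python
from h import *
go(.5206,-.1415,.0305,177.61)
p,d=snapshot('top'); q,e=snapshot('scene')
np.save('d1.npy',d)
for u,v in [(345.5,190),(345.5,192),(345.5,193.5),(345.5,195),(342,193),(349,193),(353,195)]:
    print(u,v,world('top',u,v,d[int(round(v)),int(round(u))]).round(3),p[int(round(v)),int(round(u))])
r=lambda i,x,y,w,h,k:cv2.resize(i[y:y+h,x:x+w],None,fx=k,fy=k,interpolation=cv2.INTER_CUBIC)
cv2.imwrite('pics/clip.png',np.hstack([r(p,325,165,40,55,10),r(q,335,175,40,55,10)])[:,:,::-1])
```

```text
t7.97 pos [ 0.5213 -0.1415  0.11  ] yaw 177.71 tilt 0.09 gap 0.174 F [-0.   0.  -0.1] | turn z 0.10 shift(after)  [ 0.6 -0.1 79.5]
345.5 190 [0.629 0.081 0.051] [255 255 255]
345.5 192 [0.626 0.08  0.03 ] [226 217 202]
345.5 193.5 [0.622 0.08  0.031] [146 143 141]
345.5 195 [0.619 0.079 0.018] [88 87 84]
342 193 [0.622 0.09  0.035] [95 93 87]
349 193 [0.623 0.071 0.034] [81 79 79]
353 195 [0.62  0.058 0.005] [133 134 130]
```

View pics/clip.png

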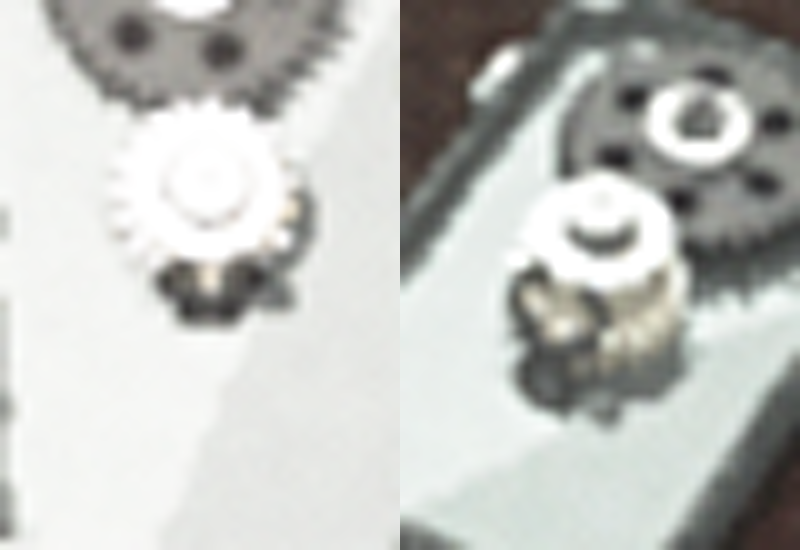

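play_rows --rows '[[[0,0,0],[0.6,0,20],1],[[0,0,0],[0,0,20],1],[[0,0,0],[0,0,20],1],[[0,0,0],[0,0,10],1],[[0,0,0],[0,0,6],1],[[0,0,0],[0,0,3],1],[[0,0,0],[0,0,0],1],[[0,0,0],[0,0,0],1]]'

```text
t: 8.73
tcp_pos: [0.5218, -0.1416, 0.0319]
tool_rot: [0.02, 1.0, -0.0, 0.0]
force: [0.4, -0.2, -0.2]
finger_gap: 0.175
gripper_force: 58.8
```

play_rows --rows '[[[0,0,0],[1,0,1.2],1],[[0,0,0],[0,0,0],1],[[0,0,0],[0,0,0],0.6],[[0,0,0],[0,0,0],0.3],[[0,0,0],[0,0,0],0],[[0,0,0],[0,0,0],0],[[0,0,0],[0,0,0],0],[[0,0,0],[0,0,0],0],[[0,0,0],[0,0,-20],0],[[0,0,0],[0,0,-40],0],[[0,0,0],[0,0,-40],0],[[0,0,0],[0,0,-20],0]]'

```text
t: 9.73
tcp_pos: [0.5218, -0.1422, 0.1538]
tool_rot: [0.021, 1.0, -0.001, 0.002]
force: [0.8, -0.9, -0.6]
finger_gap: 1.005
gripper_force: 0.0
```

Run:
```python
from h import *
go(.648,.0825,.13,184.2)
p,d=snapshot('scene')
r=lambda i,x,y,w,h,k:cv2.resize(i[y:y+h,x:x+w],None,fx=k,fy=k,interpolation=cv2.INTER_CUBIC)
t,_=snapshot('top')
cv2.imwrite('pics/rest.png',np.hstack([r(p,370,230,70,70,5),r(t,232,180,65,70,5)])[:,:,::-1])
```

```text
t9.73 pos [ 0.5218 -0.1422  0.1538] yaw 177.63 tilt 0.30 gap 1.005 F [ 0.8 -0.9 -0.6] | turn z -6.57 shift(after)  [-142.2  214.9   23.8]
```

View pics/rest.png

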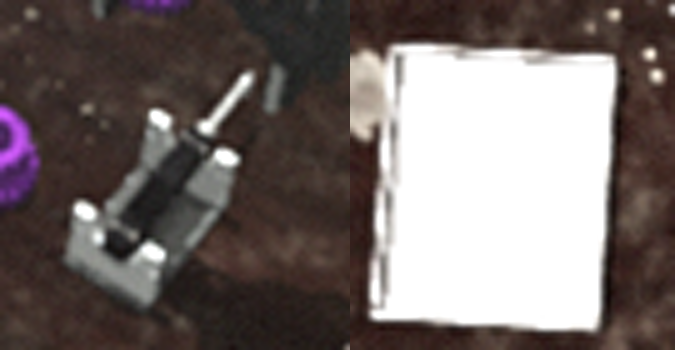

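play_rows --rows '[[[0,0,-6.6],[0,0,0],0],[[0,0,0],[-20.3,30.7,0],0],[[0,0,0],[-20.3,30.7,0],0],[[0,0,0],[-20.3,30.7,0],0],[[0,0,0],[-20.3,30.7,0],0],[[0,0,0],[-20.3,30.7,0],0],[[0,0,0],[-20.3,30.7,0],0],[[0,0,0],[-20.3,30.7,0],0],[[0,0,0],[0,0,20],0],[[0,0,0],[0,0,20],0],[[0,0,0],[0,0,0],0],[[0,0,0],[0,0,0],0]]' --grip_force 50

```text
t: 10.83
tcp_pos: [0.6442, 0.0834, 0.1076]
tool_rot: [-0.037, 0.999, 0.0, -0.003]
force: [-0.2, -0.3, -0.0]
finger_gap: 1.001
gripper_force: 0.0
```

Run:
```python
from h import *
go(.648,.0825,.042,184.2)
print('tray',atz('top',260.6,217.2,.02), [atz('top',*px(232,180,5,x-350,y),.02).round(4) for x,y in((392,46),(616,58),(600,330),(372,318))])
```

```text
t10.83 pos [0.6442 0.0834 0.1076] yaw -175.77 tilt 0.33 gap 1.001 F [-0.2 -0.3 -0. ] | turn z 0.03 shift(after)  [-4.1 -1.3 65.5]
tray [0.5507162 0.3110848 0.02     ] [array([0.6276, 0.371 , 0.02  ]), array([0.6244, 0.247 , 0.02  ]), array([0.4746, 0.2507, 0.02  ]), array([0.4776, 0.3758, 0.02  ])]
```

play_rows --rows '[[[0,0,0],[-2.5,-0.6,15],0],[[0,0,0],[-1.2,-0.6,20],0],[[0,0,0],[0,0,20],0],[[0,0,0],[0,0,10],0],[[0,0,0],[0,0,0],0.3],[[0,0,0],[0,0,0],0.5],[[0,0,0],[0,0,0],1],[[0,0,0],[0,0,0],1],[[0,0,0],[0,0,0],1],[[0,0,0],[0,0,0],1],[[0,0,0],[0,0,0],1]]'

```text
t: 11.75
tcp_pos: [0.6513, 0.0825, 0.0469]
tool_rot: [-0.037, 0.999, 0.0, 0.002]
force: [-0.4, 1.6, 5.4]
finger_gap: 0.447
gripper_force: 51.0
```

Run:
```python
from h import *
go(.648,.0825,.125,184.2)
```

```text
t11.75 pos [0.6513 0.0825 0.0469] yaw -175.78 tilt 0.20 gap 0.447 F [-0.4  1.6  5.4] | turn z 0.02 shift(after)  [  3.    0.2 -78.1]
```

play_rows --rows '[[[0,0,0],[0,0,-5],1],[[0,0,0],[0,0,-8],1],[[0,0,0],[0,0,-10],1],[[0,0,0],[0,0,0],1]]'

```text
t: 12.08
tcp_pos: [0.6509, 0.0825, 0.0703]
tool_rot: [-0.037, 0.999, -0.0, 0.001]
force: [1.2, 1.3, -1.3]
finger_gap: 0.449
gripper_force: 51.1
```

play_rows --rows '[[[0,0,0],[0,0,-12],1],[[0,0,0],[0,0,-15],1],[[0,0,0],[0,0,-20],1],[[0,0,0],[0,0,-20],1],[[0,0,0],[0,0,0],1],[[0,0,0],[0,0,0],1]]'

```text
t: 12.58
tcp_pos: [0.6502, 0.0818, 0.1362]
tool_rot: [-0.037, 0.999, -0.0, 0.001]
force: [-0.1, -0.1, -1.1]
finger_gap: 0.448
gripper_force: 51.6
```

Run:
```python
from h import *
go(.551,.311,.14,184.2)
p,_=snapshot('scene'); q,_=snapshot('top')
r=lambda i,x,y,w,h,k:cv2.resize(i[y:y+h,x:x+w],None,fx=k,fy=k,interpolation=cv2.INTER_CUBIC)
cv2.imwrite('pics/lift.png',np.hstack([r(p,310,140,90,105,5),r(q,312,140,65,105,5)])[:,:,::-1])
```

```text
t12.58 pos [0.6502 0.0818 0.1362] yaw -175.78 tilt 0.11 gap 0.448 F [-0.1 -0.1 -1.1] | turn z 0.02 shift(after)  [ 82.2 235.8  -4.1]
```

View pics/lift.png

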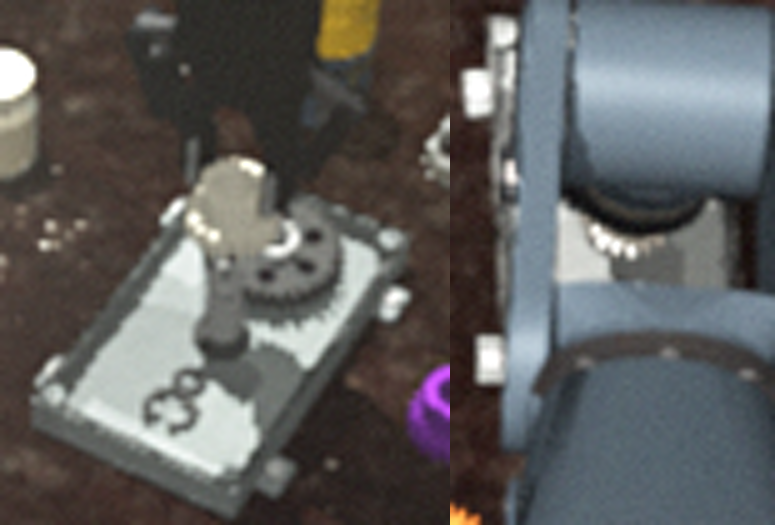

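The clip lies flat on the housing floor at the front, near (172,405) in the left crop. The gear hangs level in the gripper, clear of the spindle.

play_rows --rows '[[[0,0,0],[7.2,20.8,0],1],[[0,0,0],[12,34.4,0],1],[[0,0,0],[12,34.4,0],1],[[0,0,0],[12,34.4,0],1],[[0,0,0],[12,34.4,0],1],[[0,0,0],[12,34.4,0],1],[[0,0,0],[10,29,0],1],[[0,0,0],[5,14,0],1],[[0,0,0],[0,0,20],1],[[0,0,0],[0,0,25],1],[[0,0,0],[0,0,25],1],[[0,0,0],[0,0,15],1]]'

```text
t: 13.68
tcp_pos: [0.5485, 0.3102, 0.0464]
tool_rot: [-0.037, 0.999, -0.001, -0.003]
force: [-0.9, -0.5, -1.8]
finger_gap: 0.45
gripper_force: 51.6
```

play_rows --rows '[[[0,0,0],[0,0,7],1],[[0,0,0],[0,0,0],1],[[0,0,0],[0,0,0],1]]'

```text
t: 13.93
tcp_pos: [0.5507, 0.311, 0.0426]
tool_rot: [-0.037, 0.999, -0.0, -0.001]
force: [-0.3, 0.3, -1.6]
finger_gap: 0.451
gripper_force: 51.6
```

play_rows --rows '[[[0,0,0],[0,0,4],1],[[0,0,0],[0,0,3],1],[[0,0,0],[0,0,2],1],[[0,0,0],[0,0,1],1],[[0,0,0],[0,0,0],1],[[0,0,0],[0,0,0],1]]'

```text
t: 14.43
tcp_pos: [0.5507, 0.3115, 0.0333]
tool_rot: [-0.037, 0.999, 0.0, 0.0]
force: [-0.4, 0.4, -1.6]
finger_gap: 0.446
gripper_force: 51.6
```

play_rows --rows '[[[0,0,0],[0,0,1],1],[[0,0,0],[0,0,0.8],1],[[0,0,0],[0,0,0],1],[[0,0,0],[0,0,0],1]]'

```text
t: 14.77
tcp_pos: [0.5508, 0.3115, 0.0319]
tool_rot: [-0.037, 0.999, 0.0, 0.0]
force: [-1.4, 0.5, 3.8]
finger_gap: 0.448
gripper_force: 52.1
```

Contact. I'll open gently, partway, and rise.

play_rows --rows '[[[0,0,0],[0,0,0],0.45],[[0,0,0],[0,0,0],0.35],[[0,0,0],[0,0,0],0.25],[[0,0,0],[0,0,0],0.25],[[0,0,0],[0,0,-10],0.25],[[0,0,0],[0,0,-25],0.25],[[0,0,0],[0,0,-40],0.25],[[0,0,0],[0,0,-40],0.25],[[0,0,0],[0,0,-40],0.25],[[0,0,0],[20,-30,0],0.25],[[0,0,0],[20,-30,0],0.25],[[0,0,0],[20,-30,0],0.25]]'

```text
t: 15.77
tcp_pos: [0.4973, 0.2168, 0.1882]
tool_rot: [-0.038, 0.999, 0.0, 0.002]
force: [-0.0, -1.1, -0.4]
finger_gap: 0.753
gripper_force: 0.0
```

play_rows --rows '[[[0,0,0],[20,-30,0],0.25],[[0,0,0],[20,-30,0],0.25],[[0,0,0],[0,0,0],0.25],[[0,0,0],[0,0,0],0.25]]'

```text
t: 16.1
tcp_pos: [0.4612, 0.1533, 0.1871]
tool_rot: [-0.035, 0.999, 0.0, 0.0]
force: [-0.0, 0.4, 0.4]
finger_gap: 0.751
gripper_force: 0.0
```

Run:
```python
from h import *
p,_=snapshot('scene')
cv2.imwrite('pics/end.png',cv2.resize(p[130:300,180:430],None,fx=3,fy=3,interpolation=cv2.INTER_CUBIC)[:,:,::-1])
```

```text
(no output)
```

View pics/end.png

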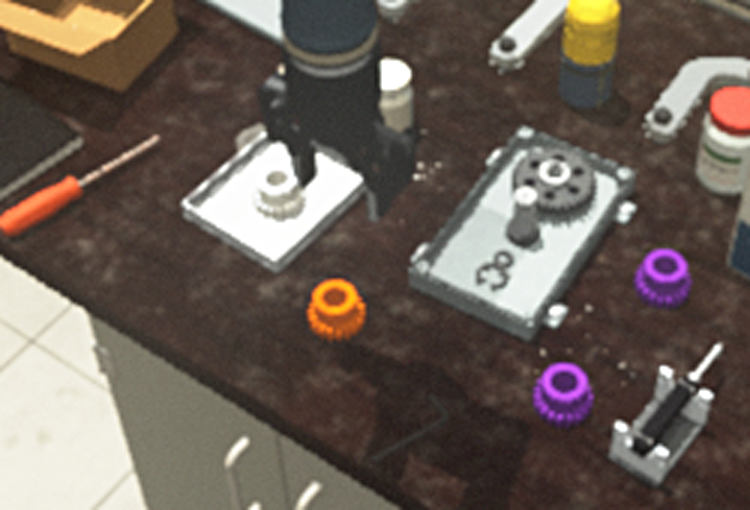

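The gear stands boss up in the tray at (279,195), the clip lies in the housing at (495,270), and the pick is on its rest at (665,410). I'm handing the job in.

```bash
python3 -c "
from station import *
print(sign_off())"
```

```text
the job is handed in; nothing more can be done
None
```

The job is handed in, at about 16 s of the 51 s allowed: the clip was drawn out with the pick and lies in the housing, the pick is back on its rest, and the white gear stands boss up in the parts tray. The last picture shows all three in place and the jar and screwdriver clear; the timer was hidden behind the arm, though nothing went near it, and the hand-in returned no verdict.

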